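# Lock the filter cap into the dust extractor

### The arm

A 7-joint arm with a two-finger parallel gripper is mounted at the origin on the work surface. World frame = base frame: x ahead of the robot, y to its left, z up, the work surface at z = 0. Lengths are in m, angles in degrees, forces in N, time in s.
With the tool pointing down it reaches from about 0.35 to 0.9 m from the base axis. Payload 8.1 kg.
Tool frame: the origin (TCP) lies midway between the tips of the shut fingers; the grasp point (between the pads) lies bot.grip_depth behind it (bot.grip_depth is the distance from the TCP to the grasp point, in m); x points along the fingers, y is the direction in which the jaws open and shut, and the axes are right-handed (so a half turn about x gives the same grasp; the last joint's range is limited). The gripper opens to 92 mm and grips with 3 to 60 N. Pads are 19 mm wide; open, the fingers measure 130 mm over their backs; the gripper's body (75 mm by 190 mm) begins 47 mm behind the grasp point.
Start: joints at [-71.711, 24.895, 1.432, 90.138, -0.665, 64.973, -4.303], TCP at [0.256, 0.57, 0.198] pointing down, gripper open.
Joint ranges: [-149.89, 149.89], [-25.12, 119.58], [-72.63, 75.52], [4.76, 147.25], [-75.54, 255.54], [6.69, 114.76], [-157.13, 157.13]. Speed limits (degrees/s): [127.2, 127.2, 172.46, 172.46, 180, 180, 180].

### API

Orientations are given as a 3x3 rotation matrix whose columns are the frame's x, y, z axes.
In Python, from workcell import status, cams, ticket, bot gives the robot as it stands. The module is installed in compiled form; this text tells all that it offers.
- The arm moves only by the tool apply_moves, never from a script. Its argument "increments" is a list of rows, each a list of 7 numbers: the shift along the tool's x, y, z in m, then the turn, a rotation vector about the tool's x, y, z in degrees, then the opening, from 0 (shut) to 1 (fully open). In form: [[tx, ty, tz, ax, ay, az, claw], ...]. A call has 1 to 8 rows; each row is the pose to reach, as a shift and turn from the pose measured when the call began, along the tool's axes at that moment; what a row does not reach only later rows make up. A row lasts 1/8 s, in which the tool goes at most 62.5 mm and 10.7 degrees, less where a joint would pass 70% of its speed; a pose out of reach is approached as far as the arm can. A call with a gripper value outside its range is refused whole. The fingers move at their own pace and stop on an object; the grip force is fixed at half the most. Time passes only in rows, so rows that repeat a pose let the fingers close. It gives the time, the measured TCP pose, the force and the opening at its end, in the units of the state.
- status.state(): the state, without advancing time (a new reading comes with each control period).
- cams.read_camera(name): name is "scene" or "top" or "wrist"; returns a dict with "pixels" (420x560x3 uint8, red, green, blue), "depth" (420x560 float32, m along the optical axis (not along the pixel's ray), 0 where there is no reading), "camera_matrix" (3x3 intrinsics, pixels), "xyz" and "rotation" of the camera in the world. Camera axes: x right, y down, z forward; pixel columns grow to the right and rows downward; lengths in m; the calibration is good to about 2 mm. A picture is of the moment at which its call begins.
- ticket.job_done(): hands the job in, once; it reports no verdict.
The state is a dict: "clock": time; "joint_positions": joint angles; "joint_vel": joint speeds; "tau": joint torques, N m; "tcp_pos": TCP position; "eef_rot": TCP orientation; "ft_force": force on the tool from outside, world axes, zero at the start; "ft_torque": the same for the moment, N m; "grip_width": finger opening in m.
Only numpy, scipy, OpenCV 4.12 (cv2) and the standard library are available. Lean on these libraries where they do the work, as an engineer would, in place of code of your own. Each camera call takes 0.05 s, during which the arm holds its last target. There are 200 camera calls.

### The job

Pick up the filter cap by its bar and fit it to the collar on top of the bench dust extractor: feel for the two slots with the cap's lugs, press it in gently, twist it clockwise (seen from above) to its stop and let it spring up into its catch, then let go. Leave the tile, bowl, folder, scoop, brush and jar alone.

Things in the scene. Friction and masses are not known exactly. Their poses are not given: they have to be found in the camera images.
- cap_grip (a point): Filter cap, loose, 0.16-0.25 kg, upright on its plug on the table. Point: centre of its black grip bar (60 mm along cap x, 14 thick along y, 44 tall); grip it across y, fingertips above the green head (72 across, 6 thick, its top 22 below this point). z up. A half turn about z makes no difference. In the notes on the collar, 'height' means this point's height above collar_mouth.
- cap_plug (a point): Centre of the underside of the cap's aluminium plug, 57 mm below cap_grip. Plug 44 mm across, 29 long below the head, tapering to 34 across in its last 7 mm. Two opposed brass lugs at the cap's +x and -x, under the bar's ends (yellow marks on the head), reach 29 mm from the axis; each 10 wide, 6 high, lower face 12 and upper face 18 mm above this point.
- extractor: Grey dust extractor fixed to the table, 170 x 170 x 80 mm, origin under its centre, z up, black louvres on its -x side. The steel collar on its top has 2 slots roughly towards +x and -x, but it is clamped turned by an unreported angle, up to 0.42 rad either way: find the slots by sliding the lugs over the lip under light load, or by looking (yellow tick at the outer end of each slot).
- collar_mouth (a point): Centre of the mouth of the round steel collar (76 mm across, bore 48), at its top face, 95 mm above the table; axes as the extractor. Slots 13 mm wide: lugs enter within 0.05 rad. Lugs resting on the lip: height 45 mm, no slot there. The collar is sprung: it starts to sink at about 3 N, then 1 mm per N, bottoming at 8 mm. The cap's contact forces on it (lugs, stops and pad together) must stay below 50 N.
- spring_pad (a point): Rest position of the spring pad's top, 17 mm below collar_mouth. Cap in the slots, not pressed, stands alone (may be regripped): height 40 mm. The pad pushes up 4.5 N there, 0.5 N more per mm pressed, about 10.5 N at height 28 mm, where the head meets the collar. Pressed to 28-30 mm the cap is below the ribs and turns clockwise (from above) to a hard stop; a wall bars anticlockwise turns.
- catch (a point): On the collar axis, level with the roof of the two catch pockets the lugs spring into, 5 mm below the mouth. From slot centre to catch centre is 0.72 rad clockwise; hard stop 0.06 rad further. Let up within about 0.1 rad of the stop, the cap springs up and stays locked at height 34 mm; short of the catch it stays at 31 mm under the rib, not locked.
- hex_tile: Bystander: cracked terracotta hexagon tile, 124 mm across, 14 thick, origin under its centre.
- bowl: Bystander: stoneware mixing bowl, 150 mm across, 70 high, origin under its centre.
- folder: Bystander: bone folder lying flat, 141 x 22 x 6 mm, origin under its middle.
- scoop: Bystander: blue enamel scoop, 75 x 55 x 30 mm with a 90 mm handle towards its -x, origin under its pan.
- brush: Bystander: hand brush lying along its x, origin near its middle.
- jar: Bystander: amber jar, 66 mm across, 85 mm high, origin under its centre.
There are look-alikes about, which are no part of the job. What is shaped like the part that bears cap_grip but brown is not meant.

How it is judged:
By the outcome, as a careful person would: the job done as asked, in the order asked, and still so for the second after the job is handed in, with the robot touching nothing.
It also fails if it takes over 70 s, if anything falls off the work surface, if the arm or the gripper's body presses on something with over 40 N, if the wrist force passes 120 N, or if a joint passes its speed limit or range.

## Working session

There is one attempt and no reset: what is moved stays moved. The work goes in short steps, Python scripts to look and compute and a tool call to move; the robot and the scene stay as the last step left them, time stands still between calls to the robot, and variables do not carry over. Pictures are saved under pics/ and viewed, about 8 in all and at most 12, crops included, and the job is handed in when it is done.

Besides the shell and the picture viewer there is one more tool, called as name([rows], argument=value, ...), one row to a line, values as JSON. apply_moves: Moves the arm, as the interface text tells. Its arguments: {"type":"object","properties":{"increments":{"type":"array"}},"required":["increments"]}

```bash
mkdir -p pics; cat > h.py <<'E'
import numpy as np, cv2
from workcell import status, cams, ticket, bot
def shot(n):
    r=cams.read_camera(n); np.savez(''+n+'.npz',**r); return r
def world(r,u,v,d=None):
    d=r['depth'][int(v),int(u)] if d is None else d
    K=np.array(r['camera_matrix']); p=np.linalg.inv(K)@[u,v,1]*d
    return np.array(r['rotation'])@p+np.array(r['xyz'])
def cloud(r):
    K=np.array(r['camera_matrix']);h,w=r['depth'].shape
    u,v=np.meshgrid(np.arange(w),np.arange(h));d=r['depth']
    P=np.stack([(u-K[0,2])/K[0,0]*d,(v-K[1,2])/K[1,1]*d,d],-1)
    return P@np.array(r['rotation']).T+np.array(r['xyz'])
def save(n,img): cv2.imwrite('pics/'+n,cv2.cvtColor(np.ascontiguousarray(img),cv2.COLOR_RGB2BGR))
E
python3 - <<'E'
from h import *
s=status.state();print(s,bot.grip_depth)
a=shot('top');b=shot('scene')
save('a.png',a['pixels']);save('b.png',b['pixels'])
E
```

```text
{'clock': 0.0, 'joint_positions': array([-71.71136487,  24.93705238,   1.433584  ,  90.18887292,
        -0.66430312,  64.97373915,  -4.30446672]), 'joint_vel': array([ 0.02768207,  0.04295376,  0.01386788, -0.0181431 , -0.03172034,
        0.09325765,  0.00856912]), 'tau': array([ 7.73341289e-04, -6.67853951e+01,  9.85158384e-01, -3.14451993e+01,
       -6.06325851e-02,  4.28126310e-02,  1.28104075e-04]), 'tcp_pos': array([0.25573104, 0.5696749 , 0.1969406 ]), 'eef_rot': array([[-4.94166548e-04,  4.09525851e-01,  9.12298380e-01],
       [-1.51601048e-03,  9.12297136e-01, -4.09526114e-01],
       [-9.99998729e-01, -1.58542801e-03,  1.70018754e-04]]), 'ft_force': array([-0.13233375, -0.30758776,  0.84993614]), 'ft_torque': array([-0.00759527,  0.0466428 ,  0.03435778]), 'grip_width': 0.09169925370969927} 0.0188
```

View pics/a.png

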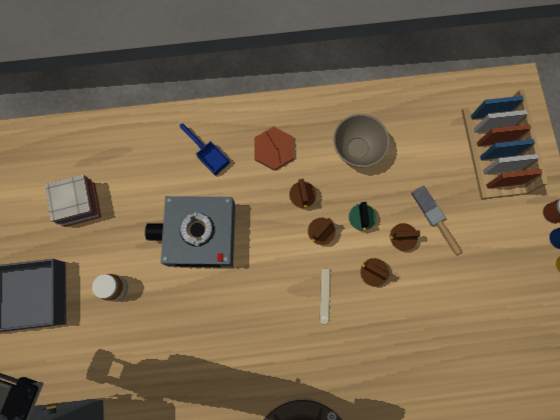

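View pics/b.png

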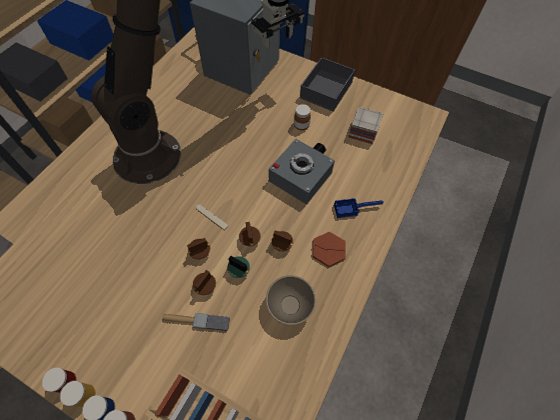

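The top view shows the green-headed cap at (362,216). The look-alikes are brown caps at (302,194), (322,231), (404,236) and (376,271). The extractor collar is at (196,229). I choose the green one and will check it in a close crop.

```bash
python3 - <<'E'
from h import *
a=dict(np.load('top.npz'));P=cloud(a);px=a['pixels'].astype(int)
print(a['xyz'],a['rotation'].round(3))
for n,(u,v,R) in dict(cap=(362,216,22),col=(196,229,24)).items():
    Q=P[v-R:v+R,u-R:u+R].reshape(-1,3);C=px[v-R:v+R,u-R:u+R].reshape(-1,3)
    if n=='cap':
        g=(C[:,1]>C[:,0]+20)&(Q[:,2]<.06)&(Q[:,2]>.02);print('green',g.sum(),Q[g].mean(0),np.median(Q[g],0))
        k=(Q[:,2]>.065);q=Q[k];print('bar',k.sum(),q.mean(0),np.median(q[:,2]),q[:,2].max())
        w,V=np.linalg.eigh(np.cov(q[:,:2].T));print(w**.5,V[:,1],np.degrees(np.arctan2(V[1,1],V[0,1])))
        (c,sz,an)=cv2.minAreaRect((q[:,:2]*1000).astype(np.float32));print(c,sz,an)
    else:
        k=(Q[:,2]>.09)&(Q[:,2]<.11);q=Q[k];c,r=cv2.minEnclosingCircle((q[:,:2]*1000).astype(np.float32));print('col',c,r,q.mean(0),np.median(q[:,2]))
# extractor top box
k=(abs(P[...,2]-.08)<.006);k[:, :155]=0;k[:,245:]=0;k[:185]=0;k[280:]=0
print(cv2.minAreaRect((P[k][:,:2]*1000).astype(np.float32)),k.sum())
i=[cv2.resize(a['pixels'][v-30:v+30,u-30:u+30],(390,390),interpolation=2) for u,v in((362,216),(196,229))]
save('c.png',np.hstack(i))
E
```

```text
[0.3137684  0.00787986 1.26553312] [[-0.115 -0.965  0.234]
 [-0.993  0.112 -0.026]
 [-0.001 -0.235 -0.972]]
green 321 [ 0.55004712 -0.22195092  0.03578063] [ 0.54974018 -0.21459964  0.03557586]
bar 158 [ 0.54090262 -0.21488399  0.12328213] 0.07891442606175991 1.2655331246994022
[0.01203424 0.06475975] [-0.73775205  0.67507178] 137.54027555343808
(434.13885498046875, -124.499267578125) (45.04296875, 354.9988708496094) 49.510963439941406
col (558.1360473632812, 198.12191772460938) 42.13827133178711 [0.5572037  0.19821764 0.09507535] 0.09506610338115529
((558.1939697265625, 198.4961700439453), (170.7901153564453, 171.12442016601562), 82.6012954711914) 3885
```

View pics/c.png

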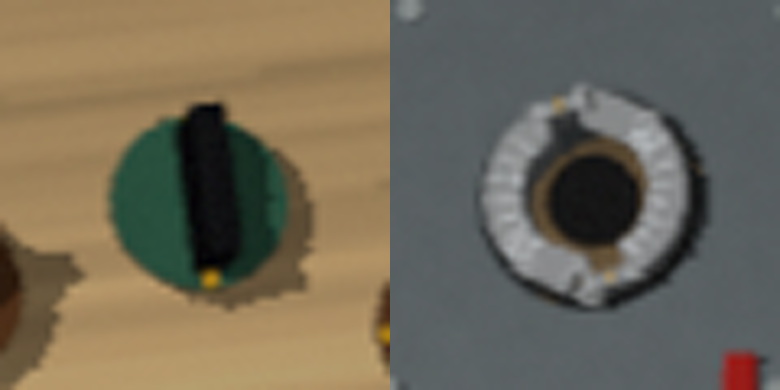

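The crop confirms a green head with a black bar (yellow lug mark at the bar's near end). The collar's yellow ticks are at crop (558,103) and (610,277), so the slot line is visible.

```bash
python3 - <<'E'
from h import *
a=dict(np.load('top.npz'));P=cloud(a)
v,u,R=216,362,24
Q=P[v-R:v+R,u-R:u+R].reshape(-1,3);q=Q[(Q[:,2]>.066)&(Q[:,2]<.1)]
print(len(q),q.mean(0),np.percentile(q[:,2],[10,50,90]),cv2.minAreaRect((q[:,:2]*1000).astype(np.float32)))
w,V=np.linalg.eigh(np.cov(q[:,:2].T));print('bar',np.degrees(np.arctan2(V[1,1],V[0,1])))
def wz(u,v,z):
    d=np.linalg.inv(a['camera_matrix'])@[u,v,1];d=a['rotation']@d;return a['xyz']+d*(z-a['xyz'][2])/d[2]
s=[wz(166+x/6.5-.5,199+y/6.5-.5,.095) for x,y in((558-390,103),(220,277))]
d=s[0]-s[1];print(s,np.degrees(np.arctan2(d[1],d[0])),(s[0]+s[1])/2)
st=status.state();R=st['eef_rot'];print('jaw y',np.degrees(np.arctan2(R[1,1],R[0,1])))
E
```

```text
151 [ 0.55000893 -0.22372072  0.07827743] [0.07343991 0.07874081 0.08173659] ((550.69873046875, -224.49159240722656), (15.065485954284668, 60.444122314453125), 89.54376983642578)
bar 178.83088466675505
[array([0.59387962, 0.20524866, 0.095     ]), array([0.52469986, 0.1905623 , 0.095     ])] 11.985536354646612 [0.55928974 0.19790548 0.095     ]
jaw y 65.82746378205901
```

apply_moves([
  [0, -0.03, 0.03, -1.5, 0, 0, 0.45],
  [0, -0.066, 0.065, -3, 0, 0, 0.45],
  [0, -0.103, 0.101, -5, 0, 0, 0.45],
  [0, -0.14, 0.138, -7, 0, 0, 0.45],
  [0, -0.178, 0.175, -9, 0, 0, 0.45],
  [0, -0.215, 0.212, -11, 0, 0, 0.45],
  [0, -0.253, 0.249, -13, 0, 0, 0.45],
  [0, -0.29, 0.285, -15, 0, 0, 0.45],
])

```text
clock: 1.1
tcp_pos: [0.3972, 0.1866, 0.1974]
eef_rot: [[-0.001, 0.158, 0.987], [-0.001, 0.987, -0.158], [-1.0, -0.001, -0.0]]
ft_force: [0.8, 0.8, -0.0]
grip_width: 0.0415
```

apply_moves([
  [0, -0.053, 0.03, -1, 0, 0, 0.45],
  [0, -0.106, 0.06, -2, 0, 0, 0.45],
  [0, -0.16, 0.09, -3, 0, 0, 0.45],
  [0, -0.213, 0.12, -4, 0, 0, 0.45],
  [0, -0.266, 0.15, -5, 0, 0, 0.45],
  [0, -0.32, 0.18, -6, 0, 0, 0.45],
  [0, -0.36, 0.204, -7, 0, 0, 0.45],
  [0, -0.381, 0.216, -8, 0, 0, 0.45],
])

```text
clock: 2.1
tcp_pos: [0.5501, -0.2268, 0.1974]
eef_rot: [[-0.001, 0.022, 1.0], [-0.002, 1.0, -0.022], [-1.0, -0.002, -0.001]]
ft_force: [0.6, 1.1, 0.9]
grip_width: 0.0412
```

```bash
cat > w.py <<'E'
from h import *
import sys
r=shot('wrist');s=status.state();print('tcp',s['tcp_pos'].round(4),'F',s['ft_force'].round(1),'T',s['ft_torque'].round(2),'g',s['grip_width'].round(4),'jaw',np.degrees(np.arctan2(s['eef_rot'][1,1],s['eef_rot'][0,1])).round(2),'q',s['joint_positions'].round(0),'t',s['clock'])
if len(sys.argv)>1: save(sys.argv[1],r['pixels'])
E
python3 w.py d.png; python3 - <<'E'
from h import *
r=dict(np.load('wrist.npz'));P=cloud(r);Q=P.reshape(-1,3);C=r['pixels'].reshape(-1,3).astype(int)
n=np.hypot(Q[:,0]-.55,Q[:,1]+.224)<.045
q=Q[n&(Q[:,2]>.07)&(Q[:,2]<.09)&(C.max(1)<60)]
if len(q)>5:
    print(len(q),q.mean(0),cv2.minAreaRect((q[:,:2]*1000).astype(np.float32)))
g=Q[n&(abs(Q[:,2]-.035)<.006)&(C[:,1]>C[:,0]+20)];print(len(g),cv2.minEnclosingCircle((g[:,:2]*1000).astype(np.float32)))
E
```

```text
713 [ 0.54769268 -0.22562809  0.08007303] ((550.2432250976562, -225.51937866210938), (12.593835830688477, 56.505008697509766), 89.03680419921875)
1247 ((551.6746826171875, -225.0972900390625), 34.49367141723633)Traceback (most recent call last):
  File "w.py", line 3, in <module>
    r=shot('wrist');s=status.state();print('tcp',s['tcp_pos'].round(4),'F',s['ft_force'].round(1),'T',s['ft_torque'].round(2),'g',s['grip_width'].round(4),'jaw',np.degrees(np.arctan2(s['eef_rot'][1,1],s['eef_rot'][0,1])).round(2),'q',s['joint_positions'].round(0),'t',s['clock'])
                                                                                                                                  ^^^^^^^^^^^^^^^^^^^^^
AttributeError: 'float' object has no attribute 'round'
```

```bash
sed -i "s/s\['grip_width'\].round(4)/round(float(s['grip_width']),4)/" w.py; python3 w.py
```

```text
tcp [ 0.5499 -0.2271  0.1973] F [0.8 0.8 0.4] T [0.04 0.07 0.03] g 0.0409 jaw 88.68 q [  0.  23.  24.  96. -10.  63. 116.] t 2.2
```

apply_moves([
  [0.04, 0.0015, 0.001, 0, 0, 0, 0.45],
  [0.08, 0.0015, 0.001, 0, 0, 0, 0.45],
  [0.12, 0.0015, 0.001, 0, 0, 0, 0.45],
  [0.145, 0.0015, 0.001, 0, 0, 0, 0.45],
  [0.156, 0.0015, 0.001, 0, 0, 0, 0.45],
  [0.156, 0.0015, 0.001, 0, 0, 0, 0.45],
  [0.156, 0.0015, 0.001, 0, 0, 0, 0.1],
  [0.156, 0.0015, 0.001, 0, 0, 0, 0.0],
])

```text
clock: 3.2
tcp_pos: [0.5514, -0.2263, 0.0424]
eef_rot: [[0.0, 0.023, 1.0], [-0.003, 1.0, -0.023], [-1.0, -0.003, 0.0]]
ft_force: [0.2, 0.1, -0.1]
grip_width: 0.0256
```

apply_moves([
  [0, 0, 0, 0, 0, 0, 0],
  [0, 0, 0, 0, 0, 0, 0],
  [-0.002, 0, 0, 0, 0, 0, 0],
  [-0.03, 0, 0, 0, 0, 0, 0],
  [-0.08, 0, 0, 0, 0, 0, 0],
  [-0.13, 0, 0, 0, 0, 0, 0],
  [-0.16, 0, 0, 0, 0, 0, 0],
  [-0.16, 0, 0, 0, 0, 0, 0],
])

```text
clock: 4.2
tcp_pos: [0.5525, -0.2265, 0.2046]
eef_rot: [[0.004, 0.023, 1.0], [-0.005, 1.0, -0.023], [-1.0, -0.005, 0.004]]
ft_force: [-0.5, 0.5, -2.6]
grip_width: 0.0136
```

```bash
python3 w.py e.png
```

```text
tcp [ 0.5515 -0.2258  0.2027] F [-0.2  0.  -2.6] T [0.08 0.05 0.03] g 0.0133 jaw 88.68 q [ -0.  23.  24.  96. -10.  64. 115.] t 4.25
```

View pics/e.png

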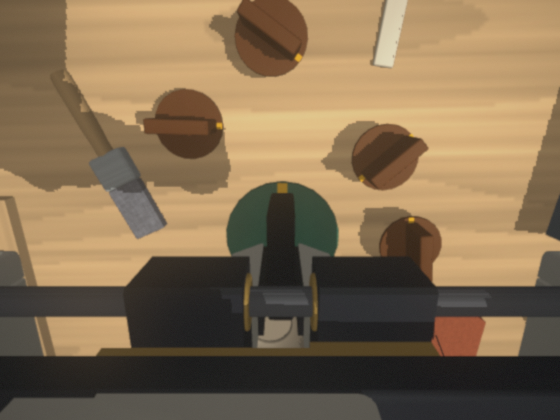

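The cap is in the hand, with the green head at (282,235) and the black bar between the pads at (282,270). The brown ones stayed in place. Next I carry it to above the collar.

apply_moves([
  [0, 0.025, 0, 0, 0, 0, 0],
  [0, 0.075, 0, -1.5, 0, 0, 0],
  [0, 0.13, -0.001, -3, 0, 0, 0],
  [0, 0.185, -0.001, -5, 0, 0, 0],
  [0, 0.24, -0.002, -7, 0, 0, 0],
  [0, 0.295, -0.002, -9, 0, 0, 0],
  [0, 0.35, -0.003, -11, 0, 0, 0],
  [0, 0.4, -0.003, -12.5, 0, 0, 0],
])

```text
clock: 5.25
tcp_pos: [0.5562, 0.1759, 0.199]
eef_rot: [[-0.002, -0.196, 0.981], [-0.005, 0.981, 0.196], [-1.0, -0.004, -0.003]]
ft_force: [0.7, 0.6, -1.6]
grip_width: 0.0135
```

apply_moves([
  [0, 0.012, 0, 0, 0, 0, 0],
  [0, 0.014, 0, 0, 0, 0, 0],
  [0, 0.014, 0, 0, 0, 0, 0],
])

```text
clock: 5.62
tcp_pos: [0.5534, 0.1877, 0.1983]
eef_rot: [[-0.003, -0.193, 0.981], [-0.006, 0.981, 0.193], [-1.0, -0.005, -0.004]]
ft_force: [0.5, -0.1, -2.5]
grip_width: 0.0135
```

```bash
python3 w.py f.png;python3 - <<'E'
from h import *
r=dict(np.load('wrist.npz'));P=cloud(r)
k=(abs(P[...,2]-.095)<.004)&(np.hypot(P[...,0]-.558,P[...,1]-.198)<.06)
Q=P[k];print(len(Q))
if len(Q)>20:
    # outer-edge: fit circle R=38
    from scipy.optimize import least_squares
    a=np.arctan2(Q[:,1]-.198,Q[:,0]-.558);rr=np.hypot(Q[:,1]-.198,Q[:,0]-.558)
    pts=[]
    for b in np.arange(-np.pi,np.pi,.1):
        m=(a>=b)&(a<b+.1)
        if m.sum()>5: pts.append(Q[m][rr[m].argmax()][:2])
    pts=np.array(pts);f=least_squares(lambda c:np.hypot(*(pts-c).T)-.038,[.558,.198],loss='soft_l1',f_scale=.001);print(f.x,len(pts),f.fun.std())
C=r['pixels'].astype(int)
y=(C[...,0]>C[...,2]+70)&(C[...,1]>C[...,2]+45)&(np.hypot(P[...,0]-.558,P[...,1]-.198)<.05)&(P[...,2]<.11)
vv,uu=np.nonzero(y);print(len(vv), uu.mean() if len(uu) else 0, vv.mean() if len(vv) else 0, P[y].mean(0), P[y][:,2].std())
E
```

```text
tcp [0.5537 0.1875 0.1986] F [-0.2 -0.4 -1.4] T [ 0.02 -0.07  0.03] g 0.0135 jaw 101.12 q [-35.  21.  14.  97.  -6.  63.  83.] t 5.675
1057
[0.5583674 0.1986765] 27 0.0012136653483830265
8 291.75 170.25 [0.52535893 0.19140195 0.09710156] 0.0007739863614748008
```

View pics/f.png

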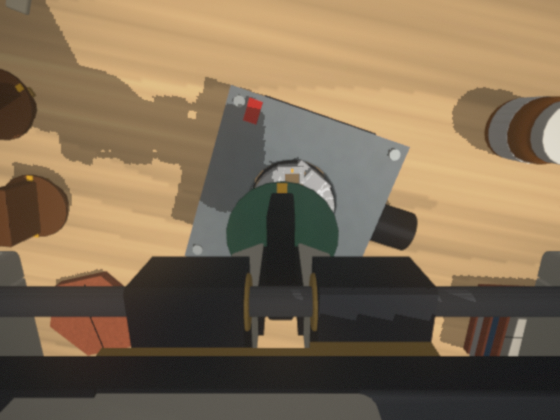

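Tick seen at (292,170), world (.525,.191), which puts the slot line at about 12.4°. The collar centre is about (.5585,.1986). Centring, then lowering.

apply_moves([
  [0, 0.007, 0.005, -1, 0, 0, 0],
  [0, 0.01, 0.007, -1.3, 0, 0, 0],
  [0.01, 0.01, 0.007, -1.3, 0, 0, 0],
  [0.025, 0.01, 0.007, -1.3, 0, 0, 0],
  [0.04, 0.01, 0.007, -1.3, 0, 0, 0],
  [0.05, 0.01, 0.007, -1.3, 0, 0, 0],
  [0.05, 0.01, 0.007, -1.3, 0, 0, 0],
  [0.05, 0.01, 0.007, -1.3, 0, 0, 0],
])

```text
clock: 6.68
tcp_pos: [0.5588, 0.1984, 0.1489]
eef_rot: [[-0.002, -0.215, 0.977], [-0.006, 0.977, 0.215], [-1.0, -0.005, -0.003]]
ft_force: [0.7, -0.0, -1.3]
grip_width: 0.0137
```

```bash
python3 w.py; python3 - <<'E'
from h import *
# cap pose in hand, from scene+top cams: green head
for n in('top','scene'):
    r=shot(n);Q=cloud(r).reshape(-1,3);C=r['pixels'].reshape(-1,3).astype(int)
    k=(np.hypot(Q[:,0]-.5585,Q[:,1]-.1985)<.05)&(C[:,1]>C[:,0]+20)&(Q[:,2]>.1)&(Q[:,2]<.17)
    q=Q[k];print(n,k.sum());
    if k.sum()>10:print(cv2.minEnclosingCircle((q[:,:2]*1000).astype(np.float32)),np.median(q[:,2]))
E
```

```text
tcp [0.5589 0.1985 0.1491] F [ 0.2 -0.1 -2.2] T [ 0.08 -0.01 -0.04] g 0.0133 jaw 102.42 q [-34.  25.  13.  99.  -6.  57.  84.] t 6.725
top 85
((549.43359375, 176.63784790039062), 25.20526885986328) 0.14105673070670477
scene 16
((584.3287353515625, 195.84698486328125), 19.74664306640625) 0.1400066165827677
```

apply_moves([
  [0.006, 0, 0, 0, 0, 0, 0],
  [0.012, 0, 0, 0, 0, 0, 0],
  [0.017, 0, 0, 0, 0, 0, 0],
  [0.02, 0, 0, 0, 0, 0, 0],
  [0.022, 0, 0, 0, 0, 0, 0],
  [0.023, 0, 0, 0, 0, 0, 0],
  [0.024, 0, 0, 0, 0, 0, 0],
  [0.025, 0, 0, 0, 0, 0, 0],
])

```text
clock: 7.82
tcp_pos: [0.5589, 0.1984, 0.1242]
eef_rot: [[-0.001, -0.215, 0.977], [-0.005, 0.977, 0.215], [-1.0, -0.005, -0.002]]
ft_force: [0.5, 0.3, -2.7]
grip_width: 0.0137
```

apply_moves([
  [0.001, 0, 0, 0, 0, 0, 0],
  [0.002, 0, 0, 0, 0, 0, 0],
  [0.003, 0, 0, 0, 0, 0, 0],
  [0.004, 0, 0, 0, 0, 0, 0],
  [0.004, 0, 0, 0, 0, 0, 0],
])

```text
clock: 8.45
tcp_pos: [0.5591, 0.1985, 0.1205]
eef_rot: [[-0.001, -0.215, 0.977], [-0.005, 0.977, 0.215], [-1.0, -0.005, -0.002]]
ft_force: [-0.8, 0.3, 2.7]
grip_width: 0.0138
```

apply_moves([
  [0.001, 0, 0, 0, 0, 0, 0],
  [0.002, 0, 0, 0, 0, 0, 0],
  [0.003, 0, 0, 0, 0, 0, 0],
  [0.004, 0, 0, 0, 0, 0, 0],
  [0.004, 0, 0, 0, 0, 0, 0],
])

```text
clock: 9.07
tcp_pos: [0.5592, 0.1986, 0.1165]
eef_rot: [[-0.0, -0.215, 0.977], [-0.005, 0.977, 0.215], [-1.0, -0.005, -0.001]]
ft_force: [-1.4, 0.4, 5.3]
grip_width: 0.0135
```

```bash
python3 w.py; python3 - <<'E'
from h import *
r=shot('top');Q=cloud(r).reshape(-1,3);C=r['pixels'].reshape(-1,3).astype(int)
n=(np.hypot(Q[:,0]-.5585,Q[:,1]-.1985)<.05)
k=n&(C[:,1]>C[:,0]+20)&(Q[:,2]>.09)&(Q[:,2]<.17);print('head top',k.sum(),np.median(Q[k][:,2]))
save('g.png',np.hstack([cv2.resize(r['pixels'][195:265,161:231],(390,390),interpolation=2),cv2.resize(shot('scene')['pixels'][135:195,275:335],(390,390),interpolation=2)]))
E
```

```text
tcp [0.5592 0.1987 0.1166] F [-1.8  1.1  4.7] T [0.14 0.3  0.03] g 0.0138 jaw 102.43 q [-34.  27.  13. 101.  -7.  53.  84.] t 9.125
head top 74 0.10909753070394634
```

View pics/g.png

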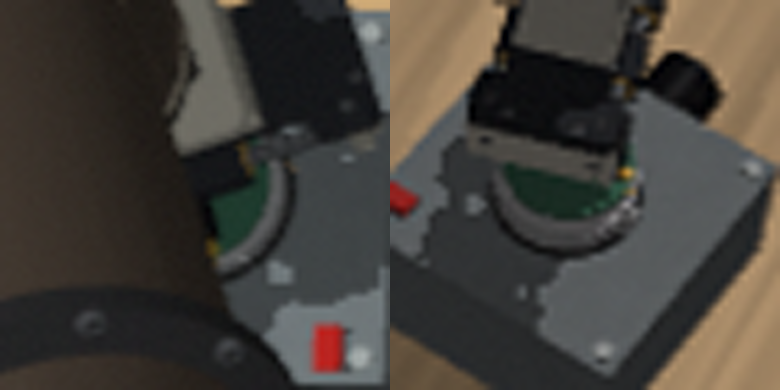

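The force rises about 0.5 N/mm and the head top is at 0.109, so height is about 36 mm. The lugs are in the slots and on the pad. Pressing to about 29 mm.

apply_moves([
  [0.0015, 0, 0, 0, 0, 0, 0],
  [0.003, 0, 0, 0, 0, 0, 0],
  [0.0045, 0, 0, 0, 0, 0, 0],
  [0.006, 0, 0, 0, 0, 0, 0],
  [0.007, 0, 0, 0, 0, 0, 0],
  [0.0075, 0, 0, 0, 0, 0, 0],
  [0.0075, 0, 0, 0, 0, 0, 0],
])

```text
clock: 10.1
tcp_pos: [0.5593, 0.1988, 0.1096]
eef_rot: [[0.0, -0.215, 0.977], [-0.004, 0.977, 0.215], [-1.0, -0.004, -0.001]]
ft_force: [-2.2, -0.0, 8.9]
grip_width: 0.0133
```

```bash
python3 w.py; python3 - <<'E'
from h import *
r=shot('top');Q=cloud(r).reshape(-1,3);C=r['pixels'].reshape(-1,3).astype(int)
n=(np.hypot(Q[:,0]-.5585,Q[:,1]-.1985)<.05)
k=n&(C[:,1]>C[:,0]+20)&(Q[:,2]>.09)&(Q[:,2]<.17);print('head top',k.sum(),np.median(Q[k][:,2]))
E
```

```text
tcp [0.5593 0.1988 0.1096] F [-2.3  0.5  9.1] T [0.03 0.62 0.  ] g 0.0135 jaw 102.43 q [-34.  27.  13. 101.  -7.  52.  84.] t 10.15
head top 77 0.10145447083556669
```

apply_moves([
  [0, 0, -0.0005, 3, 0, 0, 0],
  [0, 0, -0.0005, 7, 0, 0, 0],
  [0, 0, -0.0005, 11, 0, 0, 0],
  [0, 0, -0.0005, 15, 0, 0, 0],
  [0, 0, -0.0005, 19, 0, 0, 0],
  [0, 0, -0.0005, 22, 0, 0, 0],
  [0, 0, -0.0005, 24, 0, 0, 0],
])

```text
clock: 11.08
tcp_pos: [0.5602, 0.1988, 0.1104]
eef_rot: [[0.003, 0.202, 0.979], [-0.004, 0.979, -0.202], [-1.0, -0.003, 0.003]]
ft_force: [0.9, 0.5, 7.1]
grip_width: 0.0132
```

```bash
python3 w.py
```

```text
tcp [0.5602 0.1989 0.1104] F [ 0.5 -0.3  8. ] T [-0.08 -0.22  0.03] g 0.0136 jaw 78.26 q [-38.  27.  19. 102. -11.  53.  64.] t 11.125
```

apply_moves([
  [0.001, 0, -0.001, 3, 0, 0, 0],
  [0.001, 0, -0.001, 7, 0, 0, 0],
  [0.001, 0, -0.001, 11, 0, 0, 0],
  [0.001, 0, -0.001, 14, 0, 0, 0],
  [0.001, 0, -0.001, 16, 0, 0, 0],
  [0.001, 0, -0.001, 17, 0, 0, 0],
  [0.001, 0, -0.001, 17, 0, 0, 0],
])

```text
clock: 12.0
tcp_pos: [0.5603, 0.1992, 0.1101]
eef_rot: [[0.005, 0.481, 0.877], [-0.003, 0.877, -0.481], [-1.0, -0.0, 0.006]]
ft_force: [0.1, 0.0, 8.2]
grip_width: 0.0137
```

```bash
python3 w.py
```

```text
tcp [0.5603 0.1992 0.1101] F [0.8 0.4 7.9] T [-0.07  0.06  0.14] g 0.0135 jaw 61.26 q [-41.  28.  24. 102. -13.  53.  49.] t 12.05
```

apply_moves([
  [0, 0, 0, 1, 0, 0, 0],
  [0, 0, 0, 2, 0, 0, 0],
  [0, 0, 0, 2.5, 0, 0, 0],
  [0, 0, 0, 3, 0, 0, 0],
  [0, 0, 0, 3, 0, 0, 0],
])

```text
clock: 12.68
tcp_pos: [0.5604, 0.1991, 0.1104]
eef_rot: [[0.005, 0.526, 0.851], [-0.003, 0.851, -0.526], [-1.0, -0.0, 0.006]]
ft_force: [-1.4, -0.2, 6.8]
grip_width: 0.0135
```

```bash
python3 w.py
```

```text
tcp [0.5604 0.199  0.1104] F [-1.6 -0.1  7. ] T [-0.24  0.54  0.23] g 0.0133 jaw 58.28 q [-42.  28.  24. 102. -14.  53.  47.] t 12.725
```

apply_moves([
  [0, 0, 0, 0.7, 0, 0, 0],
  [0, 0, 0, 1.4, 0, 0, 0],
  [0, 0, 0, 2, 0, 0, 0],
  [0, 0, 0, 2, 0, 0, 0],
])

```text
clock: 13.22
tcp_pos: [0.5601, 0.1986, 0.1104]
eef_rot: [[0.004, 0.555, 0.832], [-0.004, 0.832, -0.555], [-1.0, -0.001, 0.006]]
ft_force: [-1.7, -1.8, 6.8]
grip_width: 0.0138
```

```bash
python3 w.py
```

```text
tcp [0.56   0.1986 0.1104] F [-2.8 -1.6  5.7] T [-0.37  0.68  0.35] g 0.0131 jaw 56.31 q [-42.  28.  25. 102. -14.  53.  45.] t 13.275
```

apply_moves([
  [0, 0, 0, 0.8, 0, 0, 0],
  [0, 0, 0, 1.6, 0, 0, 0],
  [0, 0, 0, 1.6, 0, 0, 0],
])

```text
clock: 13.65
tcp_pos: [0.5599, 0.1985, 0.1105]
eef_rot: [[0.004, 0.577, 0.817], [-0.004, 0.817, -0.577], [-1.0, -0.001, 0.006]]
ft_force: [-1.7, -0.2, 4.9]
grip_width: 0.0136
```

```bash
python3 w.py
```

```text
tcp [0.5599 0.1985 0.1105] F [-1.2 -0.5  5.2] T [-0.18  0.56  0.52] g 0.0137 jaw 54.76 q [-43.  28.  25. 102. -14.  53.  44.] t 13.7
```

Torque about z climbs steadily to 0.5 N·m, so the cap is at the stop. Now I let it up into the catch.

apply_moves([
  [-0.001, 0, 0, -1, 0, 0, 0],
  [-0.002, 0, 0, -1.5, 0, 0, 0],
  [-0.003, 0, 0, -1.5, 0, 0, 0],
  [-0.004, 0, 0, -1.5, 0, 0, 0],
  [-0.0045, 0, 0, -1.5, 0, 0, 0],
  [-0.005, 0, 0, -1.5, 0, 0, 0],
  [-0.005, 0, 0, -1.5, 0, 0, 0],
])

```text
clock: 14.58
tcp_pos: [0.5596, 0.1983, 0.115]
eef_rot: [[0.004, 0.555, 0.832], [-0.005, 0.832, -0.555], [-1.0, -0.002, 0.006]]
ft_force: [0.3, -0.8, -7.1]
grip_width: 0.0136
```

```bash
python3 w.py; python3 - <<'E'
from h import *
r=shot('top');Q=cloud(r).reshape(-1,3);C=r['pixels'].reshape(-1,3).astype(int)
n=(np.hypot(Q[:,0]-.5585,Q[:,1]-.1985)<.05)
k=n&(C[:,1]>C[:,0]+20)&(Q[:,2]>.09)&(Q[:,2]<.17);print('head top',k.sum(),np.median(Q[k][:,2]))
E
```

```text
tcp [0.5596 0.1983 0.115 ] F [ 0.8 -1.3 -7.2] T [-0.3  -0.09  0.33] g 0.0136 jaw 56.26 q [-42.  28.  25. 102. -14.  53.  45.] t 14.625
head top 16 0.10792885670252417
```

apply_moves([
  [0.0007, 0, 0, 0, 0, 0, 0],
  [0.0007, 0, 0, 0, 0, 0, 0.3],
  [0.0007, 0, 0, 0, 0, 0, 0.45],
  [0.0007, 0, 0, 0, 0, 0, 0.45],
  [-0.01, 0, 0, 0, 0, 0, 0.45],
  [-0.04, 0, 0, 0, 0, 0, 0.45],
  [-0.08, 0, 0, 0, 0, 0, 0.45],
  [-0.09, 0, 0, 0, 0, 0, 0.45],
])

```text
clock: 15.68
tcp_pos: [0.5609, 0.1991, 0.2084]
eef_rot: [[0.008, 0.556, 0.831], [-0.003, 0.831, -0.556], [-1.0, 0.002, 0.008]]
ft_force: [0.0, -0.2, -0.7]
grip_width: 0.041
```

apply_moves([
  [0, -0.03, 0, 0, 0, 0, 0.45],
  [0, -0.08, 0, 0, 0, 0, 0.45],
  [0, -0.13, 0, 0, 0, 0, 0.45],
  [0, -0.16, 0, 0, 0, 0, 0.45],
  [0, -0.16, 0, 0, 0, 0, 0.45],
])

```text
clock: 16.3
tcp_pos: [0.4707, 0.064, 0.2083]
eef_rot: [[0.007, 0.558, 0.83], [-0.002, 0.83, -0.558], [-1.0, 0.002, 0.007]]
ft_force: [0.6, 0.3, 0.1]
grip_width: 0.0415
```

```bash
cat > chk.py <<'E'
from h import *
im=[]
for n in('top','scene'):
    r=shot(n);Q=cloud(r).reshape(-1,3);C=r['pixels'].reshape(-1,3).astype(int)
    m=np.hypot(Q[:,0]-.5585,Q[:,1]-.1985)<.04
    k=m&(C[:,1]>C[:,0]+20)&(Q[:,2]>.095)&(Q[:,2]<.12);b=m&(Q[:,2]>.138)&(Q[:,2]<.17)
    print(n,'head',k.sum(),np.median(Q[k][:,2]),'bar',b.sum(),np.percentile(Q[b][:,2],[50,90]),cv2.minAreaRect((Q[b][:,:2]*1000).astype(np.float32)))
    u,v=(196,229) if n=='top' else (303,163)
    im.append(cv2.resize(r['pixels'][v-35:v+35,u-35:u+35],(390,390),interpolation=2))
save('i.png',np.hstack(im))
E
python3 w.py;python3 chk.py
```

```text
tcp [0.4717 0.0656 0.2084] F [0.4 0.1 0.2] T [ 0.   -0.04 -0.01] g 0.0414 jaw 56.16 q [-40.  10.  30. 111.  -6.  59.  49.] t 16.35
top head 105 0.10700717176237573 bar 67 [0.15049579 0.1529951 ] ((546.45263671875, 205.64450073242188), (14.43958568572998, 30.689300537109375), 55.713775634765625)
scene head 56 0.10622271452724119 bar 82 [0.14882582 0.15193266] ((562.5999145507812, 198.47509765625), (15.880263328552246, 61.07986068725586), 59.270267486572266)
```

View pics/i.png

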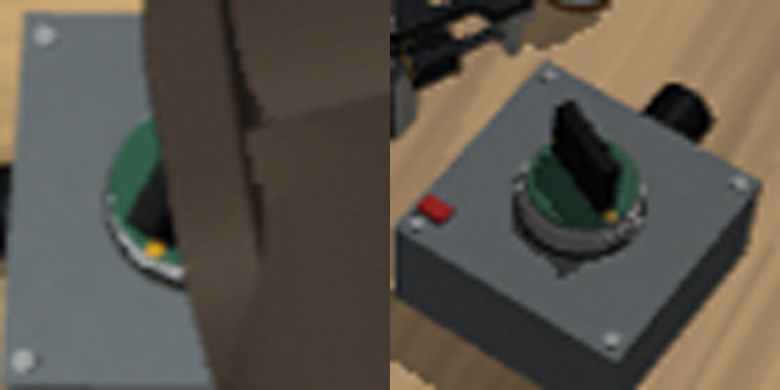

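The cap sits level in the collar. The head top is at 0.1066, so height is about 34 mm, which is the locked value. The bar has turned about 44–46° clockwise from the slots, and the gripper is clear.

```bash
python3 -c "
from h import *
print(ticket.job_done())"
```

```text
the job is handed in; nothing more can be done
None
```

I fitted the filter cap to the extractor collar, locked it and let go. I handed the job in at about 16 s on the robot clock; the hand-in gives no verdict.

- **Finding the slots:** I found them by looking (yellow ticks, slot line about 12°), not by sliding the lugs over the lip. The lugs went in on the first try. The force then rose about 0.5 N per mm, as the pad should, with the head top showing a height of about 36 mm.
- **Press and twist:** I pressed to about 29 mm, where the wrist force had risen by about 11 N. I then twisted clockwise until the torque climbed steadily to about 0.5 N·m at the hard stop.
- **Catch:** As I let it up, an upward pull met resistance of about 5 N, which fits the lugs sitting under the catch roof.
- **Last checks:** After release, both cameras put the cap at a height of about 34 mm, the locked value. The bar stands 44–46° clockwise from the slot line; the top camera's view of it was partly hidden by the arm. The gripper was clear, with about zero force.

I made no contact with the bystanders or the brown look-alikes that I know of, but I did not re-measure their positions at the end. No check failed or disagreed.

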